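# Load the spacer magazine by sliding

## Task

Load the spacer magazine: slide the three large rings over its white deck into the tube in the middle, the black one first, then the brass one, then the steel one, so that they lie flat on one another in one column. Push them, do not lift them up off the deck, and leave the small washer and the bolt where they lie on the deck.

Things in the scene. Friction and masses are not known exactly. Their poses are not given: they have to be found in the camera images.
- magazine: fixed round spacer magazine: level, slick white deck of 290 mm diameter, its top 36 mm above its origin (origin: centre of the underside, on the work surface), with an edge lip 6 mm high and 6 mm wide (inner diameter 278 mm). z up, any yaw. Rings, washer and bolt lie on the deck, spread round the tube's mouth in its middle
- mouth (a point): centre of the mouth of the upright clear tube, level with the deck's top and ringed by a flush blue circle: slick bore of 53 mm, flat floor 28 mm below the deck's top (8 mm above the magazine's origin), so three rings make a column 24 mm high whose top stays 4 mm below the deck; a ring pushed over it tips in front edge first (z up)
- black_ring: black plastic ring, 50 mm outside diameter, 16 mm hole, 8 mm thick, both faces alike, lying flat on the magazine's deck at the start; origin at its centre (4 mm above the face it lies on), z = ring axis; 35 to 70 g; goes to the bottom of the tube
- brass_ring: brass-coloured ring, 50 mm outside diameter, 16 mm hole, 8 mm thick, both faces alike, lying flat on the magazine's deck at the start; origin at its centre (4 mm above the face it lies on), z = ring axis; 56 to 112 g; goes in the middle
- steel_ring: grey steel ring, 50 mm outside diameter, 16 mm hole, 8 mm thick, both faces alike, lying flat on the magazine's deck at the start; origin at its centre (4 mm above the face it lies on), z = ring axis; 56 to 112 g; goes on top
- small_washer: thick steel washer, 24 mm diameter, 8 mm high, loose on the deck near its edge, not to be loaded; origin at the centre of its underside
- short_bolt: steel hex bolt, 39 mm long, 17 mm over the head, lying loose on the deck near its edge, not to be loaded; origin at the middle of its underside
There are look-alikes about, which are no part of the job. There is more than one size of the brass_ring; the one meant has the size given above.

How it is judged:
By the outcome, as a careful person would: the job done as asked, in the order asked, and still so for the second after the job is handed in, with the robot touching nothing.
It also fails if it takes over 59 s, if anything falls off the work surface, if the arm or the gripper's body presses on something with over 40 N, if the wrist force passes 120 N, or if a joint passes its speed limit or range.

## Robot

A 6-joint arm with a two-finger parallel gripper is mounted at the origin on a cart in front of the work surface, level with it; the furniture and walls round the work are solid. World frame = base frame: x ahead of the robot, y to its left, z up, the work surface at z = 0. Lengths are in mm, angles in degrees, forces in N, time in s.
With the tool pointing down it reaches from about 300 to 850 mm from the base axis. Payload 4.2 kg.
Tool frame: the origin (TCP) lies midway between the tips of the shut fingers; the grasp point (between the pads) lies env.hold_point_z behind it (env.hold_point_z is the distance from the TCP to the grasp point, in mm); z points along the fingers, y is the line along which they close (so a half turn about z gives the same grasp; the last joint's range is limited). The gripper opens to 91 mm and grips with 3 to 60 N. Pads are 32 mm wide; open, the fingers measure 118 mm over their backs; the gripper's body (76 mm by 178 mm) begins 60 mm behind the grasp point.
Start: joints at [-77.98, 18.312, 89.639, -0, 72.044, -1.146], TCP at [130.977, -559.9, 213.976] pointing down, gripper open.
Joint ranges: [-177.97, 177.97], [-48.28, 115.42], [12.27, 149.76], [-77.06, 257.06], [2.81, 150.46], [-146.56, 146.56]. Speed limits (degrees/s): [147.25, 147.25, 180, 180, 180, 180].

## Interface

Orientations are given as [roll, pitch, yaw] about the fixed x, y, z axes, in that order (R = Rz(yaw) Ry(pitch) Rx(roll)).
In Python, from workcell import env, viewer, spotter gives the robot as it stands.
- The arm moves only by the tool apply_moves, never from a script. Its arguments are lists of equal length, an entry for each row: "delta_pos": the shift along the world's x, y, z normalised to -1 to 1, where 1 is 120 mm, a list of three; "rot": the turn, a rotation vector about the world's x, y, z normalised to -1 to 1, where 1 is 1.5 rad, a list of three; "hand": the opening, from 0 (shut) to 1 (fully open). A call has 1 to 10 rows; each row is the pose to reach, as a shift and turn from the pose commanded when the call began; what a row does not reach only later rows make up. A row lasts 1/12 s, in which the tool goes at most 41.7 mm and 7.16 degrees, less where a joint would pass 70% of its speed; a pose out of reach is approached as far as the arm can. A call with a number of a shift or a turn outside -1 to 1 is refused whole. A call with a gripper value outside its range is refused whole. The fingers move at their own pace and stop on an object; "newtons" is the grip in N (left out, the last holds). Time passes only in rows, so rows that repeat a pose let the fingers close. It gives the time, the measured TCP pose, the force, the opening and the grip force at its end, in the units of the state.
- env.state(): the state, without advancing time (a new reading comes with each control period).
- viewer.grab_frame(name): name is "scene" or "side" or "wrist"; returns a dict with "pixels" (420x560x3 uint8, red, green, blue), "camera_matrix" (3x3 intrinsics, pixels), "R" (3x3) and "t" (3): a world point X has camera coordinates R X + t; the wrist camera has in their place "mount" (4x4, takes a point from camera to tool coordinates, whose origin is the TCP and whose axes are the flange's). Camera axes: x right, y down, z forward; pixel columns grow to the right and rows downward; lengths in mm; the calibration is good to about 2 mm. The wrist camera is an equidistant fisheye: a pixel r from the principal point sees the ray r / f radians off the axis. A picture is of the moment at which its call begins: read the wrist's pose just before it. There is no depth.
- env.job_done(): hands the job in; it is judged then, once.
Trained networks look in a picture, given as the dict that the camera call returned (one of the last four; its "shot" number tells which), for a name from the list of things; names that differ only in an ending like _2 or _b are one class to them, and where a whole thing is asked for, a point or a joint stands for the part that bears it (a point fixed in the world has none). Each returns a list of dicts, best first, with "score" (0 to 1); they miss things now and then, are a little off and sometimes report something else, mostly with a low value. They report only what shows in the picture. A call takes as long as a camera call. They do not tell look-alikes from the thing itself.
- spotter.trace(picture, query): "mask" (420x560 bool, what is visible of it) and "box" ([centre column, centre row, width, height] in pixels, round what is visible of it).
- spotter.landmark_of(picture, query): "position" ([column, row] in pixels: a listed point, or the origin of a listed thing).
The state is a dict: "time_s": time; "qpos": joint angles; "qvel": joint speeds; "effort": joint torques, N m; "ee_pos": TCP position; "ee_rot": TCP orientation; "force": force on the tool from outside, world axes, zero at the start; "torque": the same for the moment, N m; "gripper_width": finger opening in mm; "gripper_force": force on a finger pad.
Only numpy, scipy, OpenCV 4.12 (cv2) and the standard library are available. Lean on these libraries where they do the work, as an engineer would, in place of code of your own. Each camera call takes 0.05 s, during which the arm holds its last target. There are 200 camera calls.

## Working session

There is one attempt and no reset: what is moved stays moved. The work goes in short steps, Python scripts to look and compute and a tool call to move; the robot and the scene stay as the last step left them, time stands still between calls to the robot, and variables do not carry over. Pictures are saved under pics/ and viewed, at most 10 in all, crops included, and the job is handed in when it is done.

Besides the shell and the picture viewer there is one more tool, called after ">>>" in YAML: its name, and indented under it one key for each argument. apply_moves: Moves the arm, as the interface text tells. Its arguments: {"type":"object","properties":{"delta_pos":{"type":"array"},"rot":{"type":"array"},"hand":{"type":"array"},"newtons":{"type":"number"}},"required":["delta_pos","rot","hand"]}

```bash
mkdir -p pics; cat > h.py <<'E'
import numpy as np, cv2
from workcell import env, viewer, spotter
def ray(p,uv):
    K=np.array(p["camera_matrix"]);R=np.array(p["R"]);t=np.array(p["t"])
    d=R.T@np.linalg.inv(K)@np.array([uv[0],uv[1],1.]);return -R.T@t,d
def atz(p,uv,z):
    o,d=ray(p,uv);return (o+d*(z-o[2])/d[2]).round(1)
def save(p,n): cv2.imwrite("pics/"+n,p["pixels"][:,:,::-1])
E
python3 - <<'E'
from h import *
print(env.state(), env.hold_point_z)
a=viewer.grab_frame("scene");b=viewer.grab_frame("side")
cv2.imwrite("pics/a.png",cv2.resize(np.hstack([a["pixels"],b["pixels"]])[:,:,::-1],(800,300)))
save(a,"s.png")
for p,n in((a,"scene"),(b,"side")):
  for q,z in(("mouth",36),("black_ring",40),("brass_ring",40),("steel_ring",40),("small_washer",36),("short_bolt",36),("magazine",0)):
    for r in spotter.landmark_of(p,q)[:3]: print(n,q,round(r["score"],2),np.round(r["position"]),atz(p,r["position"],z))
E
```

```text
{'time_s': 0.0, 'qpos': array([-7.79808191e+01,  1.83503484e+01,  8.97081159e+01, -1.50002132e-03,
        7.20451125e+01, -1.14466993e+00]), 'qvel': array([-0.01965623,  0.056327  , -0.00522968, -0.0041252 , -0.09833024,
       -0.02989198]), 'effort': array([-1.88485123e-03, -4.12465596e+01, -2.31975585e+01,  7.25555490e-02,
        4.57476277e-02, -1.56275755e-04]), 'ee_pos': array([ 130.84286678, -559.37075523,  213.1216768 ]), 'ee_rot': array([-1.79896415e+02, -6.43297199e-04,  1.31643140e+01]), 'force': array([ 0.96117223,  0.9586798 , -0.91857035]), 'torque': array([ 0.00359623,  0.02380101, -0.00552906]), 'gripper_force': 0.0, 'gripper_width': 91.5123150250699} 18.8
scene mouth 0.75 [254. 250.] [509.6  16.9  36. ]
scene mouth 0.57 [246. 226.] [568.3 -23.8  36. ]
scene black_ring 0.74 [252. 249.] [512.3  21.   40. ]
scene brass_ring 0.76 [212. 219.] [636.3  11.6  40. ]
scene brass_ring 0.45 [300. 168.] [ 595.1 -259.2   40. ]
scene brass_ring 0.43 [362. 206.] [ 401.4 -239.4   40. ]
scene steel_ring 0.49 [262. 210.] [570.2 -82.3  40. ]
scene small_washer 0.59 [209. 254.] [573.9  83.4  36. ]
scene short_bolt 0.49 [290. 236.] [474.4 -62.   36. ]
scene magazine 0.83 [245. 240.] [563.1 -14.7   0. ]
side mouth 0.6 [278. 195.] [569.9  -6.   36. ]
side brass_ring 0.87 [346. 299.] [ 605.6 -340.6   40. ]
side brass_ring 0.77 [311. 189.] [ 6.326e+02 -4.000e-01  4.000e+01]
side brass_ring 0.71 [199. 307.] [ 421.2 -327.2   40. ]
side steel_ring 0.58 [283. 213.] [566. -90.  40.]
side steel_ring 0.52 [231. 210.] [480.6 -62.5  40. ]
side small_washer 0.72 [284. 214.] [567.7 -83.4  36. ]
side small_washer 0.68 [275. 177.] [578.2  76.2  36. ]
side short_bolt 0.62 [229. 213.] [477.2 -67.7  36. ]
side magazine 0.77 [276. 214.] [566.  -14.1   0. ]
```

View pics/s.png

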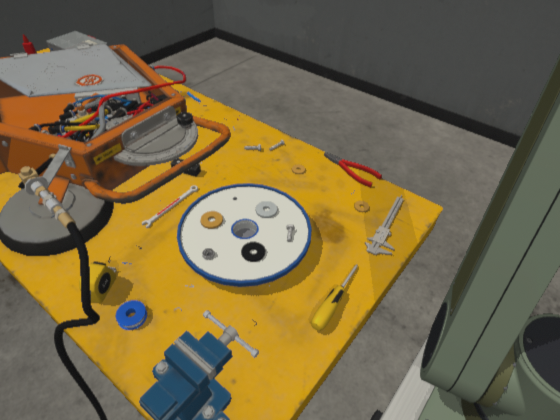

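The scene view shows the deck centred at about (246,235). Brass is at (212,219), steel at (267,209), black at (254,251), the washer at (209,254) and the bolt at (291,233). The small brass look-alikes lie off the deck at (299,169) and (362,206). The ring at (212,219) is the only large brass one, and the only brass one on the deck.

View pics/a.png

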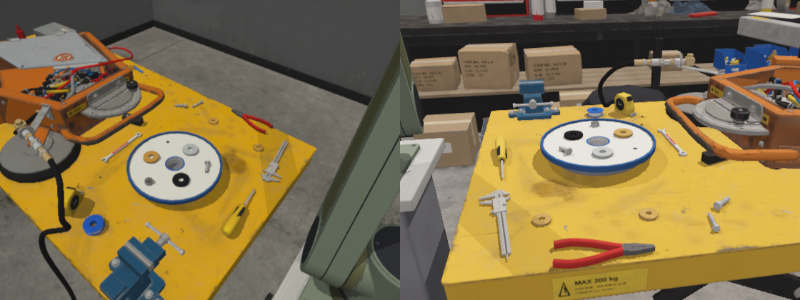

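>>> apply_moves:
  delta_pos:
    - [0.3,0.3,0.1]
    - [0.6,0.6,0.2]
    - [0.8,0.9,0.3]
    - [0.8,1,0.3]
    - [0.8,1,0.3]
  rot:
    - [0,0,0]
    - [0,0,0]
    - [0,0,0]
    - [0,0,0]
    - [0,0,0]
  hand: [0.4,0.4,0.4,0.4,0.4]

```text
time_s: 1.22
ee_pos: [229.2, -435.7, 251.8]
ee_rot: [180.0, -0.1, 13.4]
force: [-0.3, 0.3, 0.4]
gripper_width: 60.9
gripper_force: 0.0
```

>>> apply_moves:
  delta_pos:
    - [0.3,0.3,0.1]
    - [0.6,0.6,0.2]
    - [0.8,0.9,0.2]
    - [0.8,1,0.2]
    - [0.8,1,0.2]
  rot:
    - [0,0,0]
    - [0,0,0]
    - [0,0,0]
    - [0,0,0]
    - [0,0,0]
  hand: [0.4,0.4,0.4,0.4,0.4]

```text
time_s: 1.63
ee_pos: [324.8, -316.1, 274.6]
ee_rot: [-179.9, -0.1, 13.5]
force: [0.1, -0.1, 0.7]
gripper_width: 36.7
gripper_force: 0.0
```

>>> apply_moves:
  delta_pos:
    - [0.3,0.3,0]
    - [0.6,0.6,0]
    - [0.8,0.9,0]
    - [0.8,1,0]
    - [0.8,1,0]
  rot:
    - [0,0,0]
    - [0,0,0]
    - [0,0,0]
    - [0,0,0]
    - [0,0,0]
  hand: [0.4,0.4,0.4,0.4,0.4]

```text
time_s: 2.05
ee_pos: [420.8, -196.8, 273.7]
ee_rot: [-179.9, -0.1, 13.4]
force: [-0.6, -0.9, 0.4]
gripper_width: 36.5
gripper_force: 0.0
```

>>> apply_moves:
  delta_pos:
    - [0.2,0.3,0]
    - [0.4,0.6,0]
    - [0.6,0.9,0]
    - [0.6,1,0]
    - [0.6,1,0]
    - [0.6,1,0]
  rot:
    - [0,0,0]
    - [0,0,0]
    - [0,0,0]
    - [0,0,0]
    - [0,0,0]
    - [0,0,0]
  hand: [0.4,0.4,0.4,0.4,0.4,0.4]

```text
time_s: 2.55
ee_pos: [490.9, -80.7, 273.6]
ee_rot: [179.9, 0.1, 13.2]
force: [0.4, -0.7, -0.0]
gripper_width: 36.3
gripper_force: 0.0
```

```bash
cat >> h.py <<'E'
from scipy.spatial.transform import Rotation as Ro
def wshot():
    s=env.state();p=viewer.grab_frame("wrist")
    p["Rw"]=Ro.from_euler("xyz",s["ee_rot"],degrees=True).as_matrix();p["pw"]=np.array(s["ee_pos"]);return p
def watz(p,uv,z):
    K=np.array(p["camera_matrix"]);x=(uv[0]-K[0,2])/K[0,0];y=(uv[1]-K[1,2])/K[1,1];th=np.hypot(x,y)
    d=np.array([x/th*np.sin(th),y/th*np.sin(th),np.cos(th)]) if th>1e-9 else np.array([0,0,1.])
    M=np.array(p["mount"]);o=p["Rw"]@M[:3,3]+p["pw"];d=p["Rw"]@M[:3,:3]@d
    return (o+d*(z-o[2])/d[2]).round(1)
def locate(p,names):
    for q in names:
        z=36 if q in("mouth","small_washer","short_bolt") else 40
        for r in spotter.landmark_of(p,q)[:3]: print(q,round(r["score"],2),np.round(r["position"]),watz(p,r["position"],z))
E
python3 - <<'E'
from h import *
p=wshot();save(p,"w1.png");print(p["pw"],p["camera_matrix"],p["mount"])
locate(p,("mouth","black_ring","brass_ring","steel_ring","small_washer","short_bolt"))
a=viewer.grab_frame("scene");b=viewer.grab_frame("side")
o1,d1=ray(a,(228,140));o2,d2=ray(b,(445,205))
A=np.c_[d1,-d2];k=np.linalg.lstsq(A,o2-o1,rcond=None)[0];print("handle",o1+k[0]*d1,o2+k[1]*d2)
E
```

```text
[490.88878818 -80.70336901 273.62966669] [[325.1922621    0.         279.36517587]
 [  0.         325.1922621  216.05595893]
 [  0.           0.           1.        ]] [[-1.06270247e-03 -9.72269331e-01 -2.33861537e-01  6.55245716e+01]
 [ 9.99998634e-01 -1.32930640e-03  9.82388246e-04 -5.86224171e-03]
 [-1.26601960e-03 -2.33860174e-01  9.72269415e-01 -1.69320884e+02]
 [ 0.00000000e+00  0.00000000e+00  0.00000000e+00  1.00000000e+00]]
mouth 0.84 [242. 121.] [567.4 -16.2  36. ]
black_ring 0.68 [204. 161.] [507.6  20.   40. ]
brass_ring 0.79 [231.  62.] [637.3  14.8  40. ]
brass_ring 0.59 [439. 137.] [ 614.3 -271.9   40. ]
steel_ring 0.88 [297. 134.] [566.6 -85.8  40. ]
small_washer 0.52 [167. 102.] [573.5  86.4  36. ]
short_bolt 0.85 [265. 194.] [482.5 -64.5  36. ]
handle [ 784.67394667 -196.1792243    73.61300452] [ 797.63581147 -196.15379063   87.12940029]
```

View pics/w1.png

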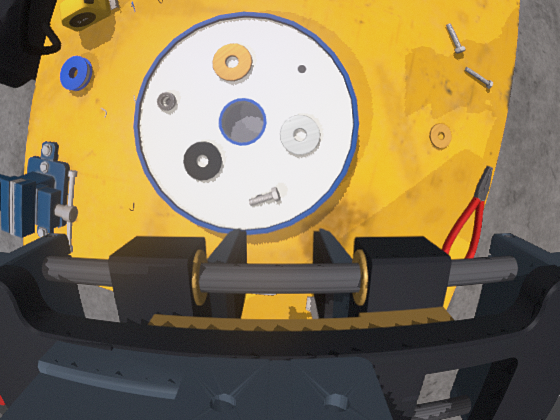

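The wrist view shows the mouth at (242,121), black at (204,161), brass at (231,62), steel at (300,134), the washer at (167,101) and the bolt at (265,196). The small brass look-alike is off the deck at (440,135). I'll refine these by fitting circles.

```bash
cat >> h.py <<'E'
def fit(xy):
    A=np.c_[2*xy,np.ones(len(xy))];s=np.linalg.lstsq(A,(xy**2).sum(1),rcond=None)[0]
    return s[:2].round(1),round(float(np.sqrt(s[2]+s[:2]@s[:2])),1)
def contour(m): 
    c=max(cv2.findContours(m.astype(np.uint8),cv2.RETR_EXTERNAL,cv2.CHAIN_APPROX_NONE)[0],key=cv2.contourArea);return c[:,0,:]
def circ(p,m,z): return fit(np.array([watz(p,c,z)[:2] for c in contour(m)]))
def bluefit(p,ctr):
    h=cv2.cvtColor(p["pixels"],cv2.COLOR_RGB2HSV);m=(h[...,0]>95)&(h[...,0]<125)&(h[...,1]>110)
    n,l,st,ce=cv2.connectedComponentsWithStats(m.astype(np.uint8))
    g=np.zeros_like(m)
    for i in range(1,n):
        if np.hypot(*(ce[i]-ctr))<15 and st[i,4]>20: g|=l==i
    return circ(p,g,36)
E
python3 - <<'E'
from h import *
p=wshot()
print("mouth",bluefit(p,(242,121)))
h=cv2.cvtColor(p["pixels"],cv2.COLOR_RGB2HSV);m=(h[...,0]>95)&(h[...,0]<125)&(h[...,1]>110);m[225:]=0;m[:,:130]=0
print("deck",circ(p,cv2.morphologyEx(m.astype(np.uint8),cv2.MORPH_CLOSE,np.ones((3,3))),42))
for q in("black_ring","brass_ring","steel_ring"):
    print(q,circ(p,spotter.trace(p,q)[0]["mask"],43))
print(env.state()["qpos"].round(1))
E
```

```text
mouth (array([566.5, -16. ]), 28.9)
deck (array([566.3, -16.8]), 28.4)
black_ring (array([508.3,  22.5]), 24.2)
brass_ring (array([ 616.3, -271.1]), 16.4)
steel_ring (array([566.4, -89.4]), 24.4)
[-10.6   9.3  93.2  -0.   77.5  66.3]
```

>>> apply_moves:
  delta_pos:
    - [-0.05,0.3,-0.2]
    - [-0.1,0.6,-0.4]
    - [-0.15,0.9,-0.6]
    - [-0.15,1,-0.8]
    - [-0.15,1,-0.9]
    - [-0.15,1,-0.9]
    - [-0.15,1,-0.9]
    - [-0.15,1,-0.9]
    - [-0.15,1,-0.9]
  rot:
    - [0,0,-0.08]
    - [0,0,-0.16]
    - [0,0,-0.24]
    - [0,0,-0.32]
    - [0,0,-0.4]
    - [0,0,-0.48]
    - [0,0,-0.54]
    - [0,0,-0.54]
    - [0,0,-0.54]
  hand: [0.4,0.4,0.4,0.4,0.4,0.4,0.4,0.4,0.4]

```text
time_s: 3.95
ee_pos: [473.1, 40.2, 166.1]
ee_rot: [-180.0, -0.0, -33.1]
force: [0.5, -0.5, -0.3]
gripper_width: 36.4
gripper_force: 0.0
```

```bash
python3 - <<'E'
from h import *
p=wshot();save(p,"w2.png");print(p["pw"],env.state()["qpos"].round(1))
locate(p,("mouth","black_ring","brass_ring","steel_ring"))
for r in spotter.trace(p,"black_ring")[:1]: print(circ(p,r["mask"],43))
r=spotter.landmark_of(p,"mouth")[0];print(bluefit(p,r["position"]))
E
```

```text
[473.12576999  40.2022271  166.05173373] [  3.5  11.5 106.5  -0.   61.9 126.6]
mouth 0.69 [277.  92.] [566.3 -18.   36. ]
black_ring 0.87 [273. 171.] [506.8  24.6  40. ]
brass_ring 0.71 [518. 105.] [ 430.3 -244.6   40. ]
steel_ring 0.58 [344.  52.] [565.1 -91.   40. ]
(array([480. , -64.5]), 13.7)
(array([566.4, -15.6]), 29.3)
```

View pics/w2.png

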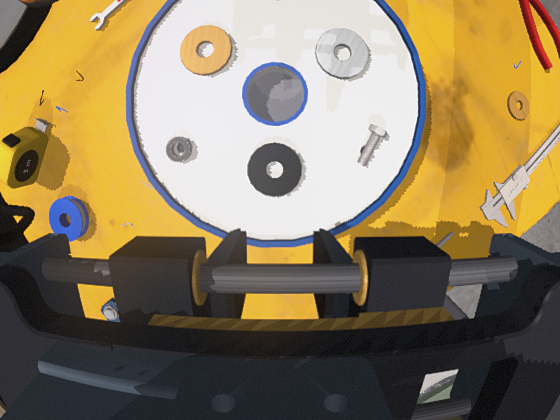

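The wrist view shows black at (274,170) and the mouth at (275,93), in line with the fingers at columns 243 and 318. I'll go down behind black.

>>> apply_moves:
  delta_pos:
    - [0,0.05,-0.2]
    - [0,0.05,-0.4]
    - [0,0.05,-0.6]
    - [0,0.05,-0.8]
    - [0,0.05,-0.95]
    - [0,0.05,-1]
    - [0,0.05,-1]
  rot:
    - [0,0,0]
    - [0,0,0]
    - [0,0,0]
    - [0,0,0]
    - [0,0,0]
    - [0,0,0]
    - [0,0,0]
  hand: [0.4,0.4,0.4,0.4,0.4,0.4,0.4]

```text
time_s: 4.88
ee_pos: [472.0, 46.0, 44.8]
ee_rot: [179.9, 0.2, -33.2]
force: [0.7, 0.3, 0.8]
gripper_width: 36.2
gripper_force: 0.0
```

>>> apply_moves:
  delta_pos:
    - [0,0,-0.03]
    - [0,0,-0.055]
    - [0,0,-0.055]
  rot:
    - [0,0,0]
    - [0,0,0]
    - [0,0,0]
  hand: [0.4,0.4,0.4]

```text
time_s: 5.13
ee_pos: [473.5, 46.1, 39.9]
ee_rot: [-180.0, -0.1, -33.2]
force: [0.1, 0.1, -0.5]
gripper_width: 36.6
gripper_force: 0.0
```

>>> apply_moves:
  delta_pos:
    - [0.035,-0.023,-0.01]
    - [0.07,-0.046,-0.01]
    - [0.105,-0.069,-0.01]
    - [0.14,-0.092,-0.01]
    - [0.174,-0.115,-0.01]
    - [0.209,-0.138,-0.01]
    - [0.244,-0.161,-0.01]
    - [0.275,-0.182,-0.01]
    - [0.3,-0.198,-0.01]
    - [0.313,-0.207,-0.01]
  rot:
    - [0,0,0]
    - [0,0,0]
    - [0,0,0]
    - [0,0,0]
    - [0,0,0]
    - [0,0,0]
    - [0,0,0]
    - [0,0,0]
    - [0,0,0]
    - [0,0,0]
  hand: [0.4,0.4,0.4,0.4,0.4,0.4,0.4,0.4,0.4,0.4]

```text
time_s: 5.97
ee_pos: [511.1, 21.0, 38.1]
ee_rot: [-180.0, -0.0, -33.3]
force: [-0.3, 0.7, 0.0]
gripper_width: 36.6
gripper_force: 0.1
```

```bash
python3 - <<'E'
from h import *
p=wshot();cv2.imwrite("pics/w3.png",cv2.resize(p["pixels"][0:300,130:430,::-1],(600,600)));print(p["pw"])
locate(p,("mouth","black_ring"))
E
```

```text
[511.09966175  20.96651168  38.12628918]
mouth 0.76 [281. 138.] [566.  -15.9  36. ]
black_ring 0.72 [280. 202.] [538.6   2.6  40. ]
```

View pics/w3.png

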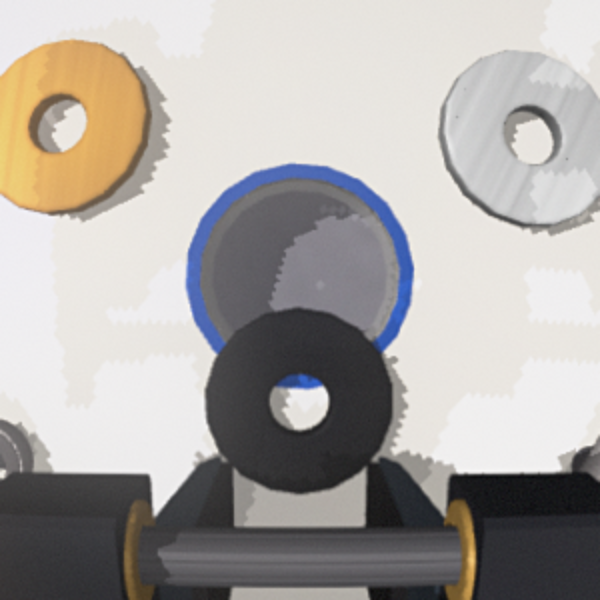

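Black sits squarely between the fingers (crop pixel 300,400), in line with the mouth (300,270). I'll keep pushing.

>>> apply_moves:
  delta_pos:
    - [0.025,-0.016,0]
    - [0.05,-0.032,0]
    - [0.075,-0.049,0]
    - [0.1,-0.065,0]
    - [0.125,-0.082,0]
    - [0.15,-0.099,0]
    - [0.175,-0.115,0]
    - [0.2,-0.132,0]
    - [0.222,-0.147,0]
    - [0.236,-0.156,0]
  rot:
    - [0,0,0]
    - [0,0,0]
    - [0,0,0]
    - [0,0,0]
    - [0,0,0]
    - [0,0,0]
    - [0,0,0]
    - [0,0,0]
    - [0,0,0]
    - [0,0,0]
  hand: [0.4,0.4,0.4,0.4,0.4,0.4,0.4,0.4,0.4,0.4]

```text
time_s: 6.95
ee_pos: [539.3, 2.2, 38.2]
ee_rot: [-180.0, -0.0, -33.3]
force: [-0.9, -0.7, 0.1]
gripper_width: 36.3
gripper_force: 0.0
```

```bash
python3 - <<'E'
from h import *
p=wshot();cv2.imwrite("pics/w4.png",cv2.resize(p["pixels"][0:300,130:430,::-1],(600,600)));print(p["pw"],env.state()["force"])
locate(p,("mouth","black_ring","brass_ring","steel_ring"))
E
```

```text
[539.34965972   2.24531233  38.18790366] [ 1.58515269 -0.47567437  0.67864912]
mouth 0.67 [276. 198.] [569.2 -15.1  36. ]
black_ring 0.89 [282. 193.] [570.1 -19.4  40. ]
brass_ring 0.78 [159. 125.] [637.5  14.5  40. ]
steel_ring 0.84 [394. 131.] [565.9 -88.   40. ]
```

View pics/w4.png

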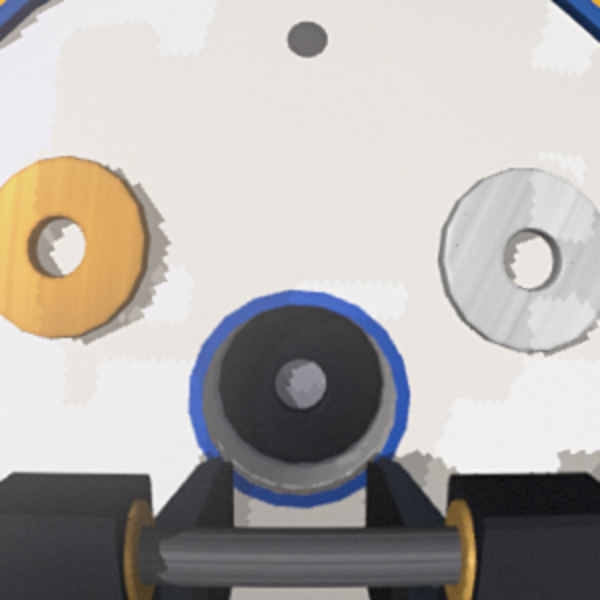

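Black dropped in and lies flat in the tube (crop 300,385). Next is brass, pushed from its far side at yaw 23.

>>> apply_moves:
  delta_pos:
    - [0,0,0.3]
    - [0,0,0.6]
    - [0.1,0.02,0.9]
    - [0.3,0.06,0.9]
    - [0.5,0.11,0.9]
    - [0.7,0.16,0.9]
    - [0.9,0.2,0.9]
    - [1,0.22,0.9]
    - [1,0.22,0.9]
    - [1,0.22,0.9]
  rot:
    - [0,0,0]
    - [0,0,0.07]
    - [0,0,0.15]
    - [0,0,0.23]
    - [0,0,0.31]
    - [0,0,0.39]
    - [0,0,0.47]
    - [0,0,0.55]
    - [0,0,0.63]
    - [0,0,0.657]
  hand: [0.44,0.44,0.44,0.44,0.44,0.44,0.44,0.44,0.44,0.44]

```text
time_s: 8.03
ee_pos: [659.3, 29.4, 145.5]
ee_rot: [-180.0, 0.0, 23.5]
force: [0.6, -0.1, -0.3]
gripper_width: 39.9
gripper_force: 0.0
```

>>> apply_moves:
  delta_pos:
    - [0.09,0,0]
    - [0.09,0,0]
    - [0.09,0,0]
  rot:
    - [0,0,0]
    - [0,0,0]
    - [0,0,0]
  hand: [0.44,0.44,0.44]

```text
time_s: 8.28
ee_pos: [669.5, 29.0, 145.8]
ee_rot: [-180.0, 0.0, 23.2]
force: [-0.3, -0.8, -0.4]
gripper_width: 40.1
gripper_force: 0.0
```

```bash
python3 - <<'E'
from h import *
p=wshot();print(p["pw"],env.state()["ee_rot"],env.state()["gripper_width"],env.state()["qpos"].round(0))
b=viewer.grab_frame("side");cv2.imwrite("pics/w5.png",np.hstack([cv2.resize(p["pixels"],(400,300)),cv2.resize(b["pixels"][60:300,220:540],(400,300))])[:,:,::-1])
s=viewer.grab_frame("scene")
for f in (s,b):
  for q in("mouth","brass_ring"):
    for r in spotter.landmark_of(f,q)[:3]: print(q,round(r["score"],2),atz(f,r["position"],40 if q!="mouth" else 36))
E
```

```text
[669.46487207  29.03343411 145.83141276] [-1.79986330e+02  4.80475515e-02  2.32182188e+01] 40.03107192306623 [ 1. 29. 82. -0. 69. 68.]
mouth 0.87 [560.1 -27.5  36. ]
brass_ring 0.62 [ 598.3 -256.5   40. ]
brass_ring 0.59 [637.8  14.5  40. ]
mouth 0.71 [563.2  -7.5  36. ]
brass_ring 0.92 [ 421.2 -326.8   40. ]
brass_ring 0.86 [638.4  16.8  40. ]
brass_ring 0.7 [ 604.7 -339.2   40. ]
```

View pics/w5.png

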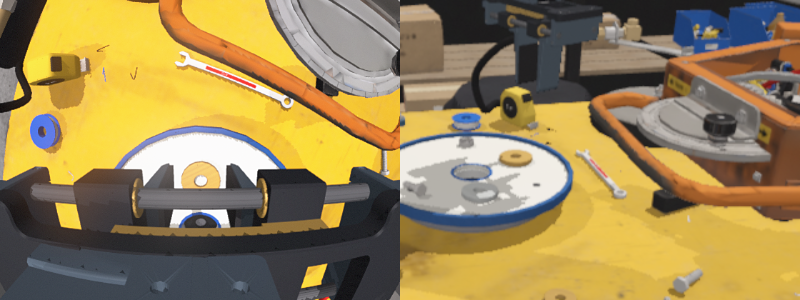

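Brass lies between the fingers in the wrist view (200,178 in the composite). The orange handle is well beyond the deck edge. Now down.

>>> apply_moves:
  delta_pos:
    - [0.01,0,-0.25]
    - [0.01,0,-0.5]
    - [0.01,0,-0.7]
    - [0.01,0,-0.8]
    - [0.01,0,-0.85]
    - [0.01,0,-0.85]
  rot:
    - [0,0,0]
    - [0,0,0]
    - [0,0,0]
    - [0,0,0]
    - [0,0,0]
    - [0,0,0]
  hand: [0.44,0.44,0.44,0.44,0.44,0.44]

```text
time_s: 9.13
ee_pos: [670.4, 28.9, 43.2]
ee_rot: [-180.0, 0.1, 23.2]
force: [-0.3, 0.8, -0.2]
gripper_width: 40.0
gripper_force: 0.0
```

>>> apply_moves:
  delta_pos:
    - [0,0,-0.03]
    - [0,0,-0.045]
    - [0,0,-0.045]
  rot:
    - [0,0,0]
    - [0,0,0]
    - [0,0,0]
  hand: [0.44,0.44,0.44]

```text
time_s: 9.38
ee_pos: [671.5, 29.0, 39.8]
ee_rot: [180.0, -0.1, 23.2]
force: [-1.2, 0.2, 0.1]
gripper_width: 40.2
gripper_force: 0.0
```

```bash
python3 - <<'E'
from h import *
p=wshot();print(p["pw"],env.state()["force"])
locate(p,("brass_ring","mouth"))
b=viewer.grab_frame("side")
for r in spotter.landmark_of(b,"brass_ring")[:3]: print(r["score"],atz(b,r["position"],40))
E
```

```text
[671.47068518  28.95132458  39.75196419] [-0.57305665  0.06162604  0.22318967]
brass_ring 0.56 [278. 316.] [637.8  15.4  40. ]
0.86 [ 421.6 -327.9   40. ]
0.84 [636.6  17.1  40. ]
0.65 [ 608.4 -337.5   40. ]
```

>>> apply_moves:
  delta_pos:
    - [-0.035,-0.015,-0.01]
    - [-0.075,-0.032,-0.01]
    - [-0.115,-0.049,-0.01]
    - [-0.155,-0.066,-0.01]
    - [-0.195,-0.084,-0.01]
    - [-0.235,-0.101,-0.01]
    - [-0.275,-0.118,-0.01]
    - [-0.31,-0.133,-0.01]
    - [-0.335,-0.144,-0.01]
    - [-0.345,-0.148,-0.01]
  rot:
    - [0,0,0]
    - [0,0,0]
    - [0,0,0]
    - [0,0,0]
    - [0,0,0]
    - [0,0,0]
    - [0,0,0]
    - [0,0,0]
    - [0,0,0]
    - [0,0,0]
  hand: [0.44,0.44,0.44,0.44,0.44,0.44,0.44,0.44,0.44,0.44]

```text
time_s: 10.47
ee_pos: [628.9, 10.9, 37.6]
ee_rot: [180.0, 0.0, 23.2]
force: [0.4, -0.3, -0.9]
gripper_width: 39.5
gripper_force: 0.1
```

```bash
python3 - <<'E'
from h import *
b=viewer.grab_frame("side");a=viewer.grab_frame("scene")
cv2.imwrite("pics/w6.png",np.hstack([cv2.resize(f["pixels"][120:300,160:400],(400,300)) for f in(a,b)])[:,:,::-1])
for f in(a,b):
  for r in spotter.landmark_of(f,"brass_ring")[:3]: print(r["score"],np.round(r["position"]),atz(f,r["position"],40))
E
```

```text
0.8 [232. 223.] [594.6  -7.   40. ]
0.48 [299. 168.] [ 595.2 -258.    40. ]
0.44 [364. 205.] [ 398.4 -245.8   40. ]
0.95 [348. 300.] [ 606.6 -343.    40. ]
0.87 [199. 307.] [ 420.5 -328.1   40. ]
0.85 [294. 191.] [599.6  -4.8  40. ]
```

View pics/w6.png

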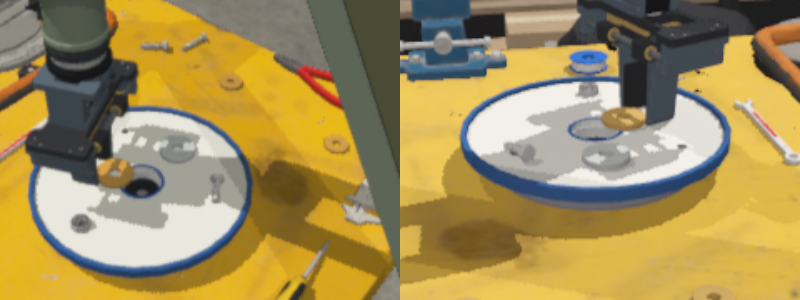

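Both views show brass ahead of the fingers and in line with the mouth. I'll continue the push.

>>> apply_moves:
  delta_pos:
    - [-0.03,-0.013,0]
    - [-0.06,-0.026,0]
    - [-0.09,-0.038,0]
    - [-0.12,-0.051,0]
    - [-0.15,-0.064,0]
    - [-0.18,-0.077,0]
    - [-0.21,-0.09,0]
    - [-0.24,-0.103,0]
    - [-0.27,-0.116,0]
    - [-0.285,-0.122,0]
  rot:
    - [0,0,0]
    - [0,0,0]
    - [0,0,0]
    - [0,0,0]
    - [0,0,0]
    - [0,0,0]
    - [0,0,0]
    - [0,0,0]
    - [0,0,0]
    - [0,0,0]
  hand: [0.44,0.44,0.44,0.44,0.44,0.44,0.44,0.44,0.44,0.44]

```text
time_s: 11.5
ee_pos: [594.5, -3.7, 37.5]
ee_rot: [-180.0, 0.0, 23.2]
force: [-0.8, 0.3, 0.2]
gripper_width: 40.0
gripper_force: 0.0
```

>>> apply_moves:
  delta_pos:
    - [0,0,0]
    - [0,0,0]
    - [0,0,0.3]
    - [0,0,0.6]
    - [0,0,0.9]
    - [-0.2,-0.1,0.9]
    - [-0.4,-0.25,0.9]
    - [-0.5,-0.4,0.9]
    - [-0.5,-0.4,0.9]
  rot:
    - [0,0,0]
    - [0,0,0]
    - [0,0,0]
    - [0,0,0]
    - [0,0,0]
    - [0,0,0]
    - [0,0,0]
    - [0,0,0]
    - [0,0,0]
  hand: [0.44,0.44,0.44,0.44,0.44,0.44,0.44,0.44,0.44]

```text
time_s: 12.25
ee_pos: [532.8, -53.5, 146.0]
ee_rot: [180.0, 0.1, 23.1]
force: [0.5, -0.3, 0.5]
gripper_width: 40.0
gripper_force: 0.0
```

```bash
python3 - <<'E'
from h import *
p=wshot();cv2.imwrite("pics/w7.png",cv2.resize(p["pixels"][60:300,80:480,::-1],(800,480)));print(p["pw"],env.state()["ee_rot"])
locate(p,("mouth","brass_ring","steel_ring","short_bolt","small_washer"))
E
```

```text
[532.76629039 -53.46636525 145.95866753] [ 1.79977311e+02 -2.26516874e-02  2.31036992e+01]
mouth 0.58 [255. 163.] [566.  -17.4  36. ]
brass_ring 0.96 [257. 165.] [565.9 -19.3  40. ]
brass_ring 0.68 [500. 218.] [ 619.3 -265.5   40. ]
steel_ring 0.76 [330. 195.] [566.3 -87.2  40. ]
small_washer 0.72 [152. 114.] [572.9  86.4  36. ]
```

View pics/w7.png

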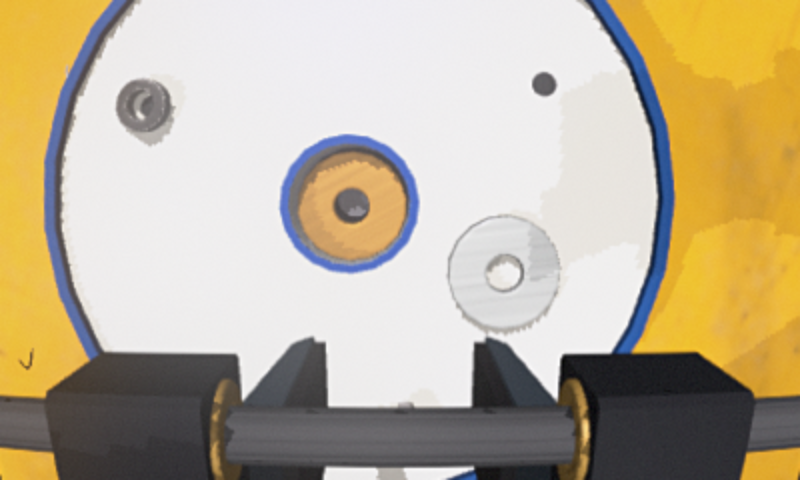

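Brass is flat in the tube (crop 350,205). Steel is at (503,272) in the crop. I'll go behind it (-y side) with yaw 90.

>>> apply_moves:
  delta_pos:
    - [0.1,-0.15,0]
    - [0.2,-0.3,0]
    - [0.28,-0.45,0]
    - [0.28,-0.58,0]
    - [0.28,-0.58,0]
    - [0.28,-0.58,0]
    - [0.28,-0.58,0]
    - [0.28,-0.58,0]
    - [0.28,-0.58,0]
    - [0.28,-0.58,0]
  rot:
    - [0,0,0.08]
    - [0,0,0.16]
    - [0,0,0.24]
    - [0,0,0.32]
    - [0,0,0.4]
    - [0,0,0.48]
    - [0,0,0.56]
    - [0,0,0.64]
    - [0,0,0.72]
    - [0,0,0.778]
  hand: [0.44,0.44,0.44,0.44,0.44,0.44,0.44,0.44,0.44,0.44]

```text
time_s: 13.38
ee_pos: [569.5, -120.5, 145.2]
ee_rot: [-180.0, -0.0, 90.4]
force: [0.2, -0.2, -0.2]
gripper_width: 39.9
gripper_force: 0.0
```

```bash
python3 - <<'E'
from h import *
p=wshot();print(p["pw"],env.state()["ee_rot"],env.state()["gripper_width"])
locate(p,("mouth","steel_ring"))
E
```

```text
[ 569.53177868 -120.46201672  145.17191088] [-1.79985355e+02 -1.07820781e-02  9.05442329e+01] 40.325748671098516
mouth 0.68 [278.  93.] [567.6 -15.1  36. ]
steel_ring 0.92 [273. 179.] [564.  -89.4  40. ]
```

>>> apply_moves:
  delta_pos:
    - [-0.03,-0.042,-0.2]
    - [-0.03,-0.042,-0.45]
    - [-0.03,-0.042,-0.7]
    - [-0.03,-0.042,-0.8]
    - [-0.03,-0.042,-0.85]
    - [-0.03,-0.042,-0.875]
    - [-0.03,-0.042,-0.875]
  rot:
    - [0,0,0]
    - [0,0,0]
    - [0,0,0]
    - [0,0,0]
    - [0,0,0]
    - [0,0,0]
    - [0,0,0]
  hand: [0.44,0.44,0.44,0.44,0.44,0.44,0.44]

```text
time_s: 14.12
ee_pos: [565.7, -126.0, 40.6]
ee_rot: [180.0, 0.0, 90.1]
force: [0.0, -0.5, -0.0]
gripper_width: 40.4
gripper_force: 0.0
```

```bash
python3 - <<'E'
from h import *
p=wshot();print(p["pw"],env.state()["ee_rot"],env.state()["gripper_width"])
locate(p,("mouth","steel_ring"))
E
```

```text
[ 565.74562894 -126.01846877   40.5888038 ] [1.79907281e+02 1.99477955e-02 9.00571213e+01] 39.73716908963902
mouth 0.78 [281.  57.] [566.9 -15.7  36. ]
steel_ring 0.65 [280. 190.] [566.1 -87.4  40. ]
```

>>> apply_moves:
  delta_pos:
    - [0,0.035,-0.02]
    - [0,0.075,-0.02]
    - [0.005,0.115,-0.02]
    - [0.005,0.155,-0.02]
    - [0.005,0.195,-0.02]
    - [0.005,0.235,-0.02]
    - [0.005,0.275,-0.02]
    - [0.005,0.315,-0.02]
    - [0.005,0.345,-0.02]
    - [0.005,0.36,-0.02]
  rot:
    - [0,0,0]
    - [0,0,0]
    - [0,0,0]
    - [0,0,0]
    - [0,0,0]
    - [0,0,0]
    - [0,0,0]
    - [0,0,0]
    - [0,0,0]
    - [0,0,0]
  hand: [0.44,0.44,0.44,0.44,0.44,0.44,0.44,0.44,0.44,0.44]

```text
time_s: 15.1
ee_pos: [565.8, -82.3, 38.1]
ee_rot: [-180.0, -0.0, 90.1]
force: [-0.2, -0.4, -0.2]
gripper_width: 40.4
gripper_force: 0.2
```

```bash
python3 - <<'E'
from h import *
p=wshot();print(p["pw"])
locate(p,("mouth","steel_ring"))
E
```

```text
[565.79727473 -82.25512429  38.13064784]
mouth 0.61 [281. 137.] [566.6 -15.9  36. ]
steel_ring 0.61 [280. 207.] [566.  -52.6  40. ]
steel_ring 0.57 [279. 140.] [565.9 -17.7  40. ]
```

Steel is 36 mm short of the mouth and in line with it. I'll finish the push, pause, then lift straight up.

>>> apply_moves:
  delta_pos:
    - [0,0.03,0]
    - [0,0.06,0]
    - [0.003,0.09,0]
    - [0.003,0.12,0]
    - [0.003,0.15,0]
    - [0.003,0.18,0]
    - [0.003,0.21,0]
    - [0.003,0.24,0]
    - [0.003,0.27,0]
    - [0.003,0.297,0]
  rot:
    - [0,0,0]
    - [0,0,0]
    - [0,0,0]
    - [0,0,0]
    - [0,0,0]
    - [0,0,0]
    - [0,0,0]
    - [0,0,0]
    - [0,0,0]
    - [0,0,0]
  hand: [0.44,0.44,0.44,0.44,0.44,0.44,0.44,0.44,0.44,0.44]

```text
time_s: 16.08
ee_pos: [566.2, -46.8, 38.2]
ee_rot: [180.0, -0.0, 90.1]
force: [0.6, 0.0, -0.3]
gripper_width: 40.4
gripper_force: 0.0
```

>>> apply_moves:
  delta_pos:
    - [0,0,0]
    - [0,0,0]
    - [0,0,0.3]
    - [0,0,0.6]
    - [0,0,0.9]
    - [0,-0.2,0.9]
    - [0,-0.4,0.9]
    - [0,-0.4,0.9]
  rot:
    - [0,0,0]
    - [0,0,0]
    - [0,0,0]
    - [0,0,0]
    - [0,0,0]
    - [0,0,0]
    - [0,0,0]
    - [0,0,0]
  hand: [0.44,0.44,0.44,0.44,0.44,0.44,0.44,0.44]

```text
time_s: 16.75
ee_pos: [566.6, -98.7, 147.2]
ee_rot: [179.9, 0.1, 90.0]
force: [-0.0, -0.2, -0.2]
gripper_width: 40.1
gripper_force: 0.0
```

```bash
python3 - <<'E'
from h import *
p=wshot();a=viewer.grab_frame("scene")
cv2.imwrite("pics/w8.png",np.hstack([cv2.resize(p["pixels"][0:300,80:480],(400,300)),cv2.resize(a["pixels"][160:300,160:347],(400,300))])[:,:,::-1]);print(p["pw"])
locate(p,("mouth","steel_ring","small_washer","short_bolt"))
E
```

```text
[566.63764956 -98.67173619 147.18027748]
mouth 0.67 [280. 114.] [567.3 -11.7  36. ]
steel_ring 0.66 [278. 118.] [566.  -15.8  40. ]
steel_ring 0.42 [276. 124.] [564.  -20.6  40. ]
small_washer 0.62 [287.   6.] [574.4  87.6  36. ]
short_bolt 0.8 [181. 177.] [479.  -65.1  36. ]
```

View pics/w8.png

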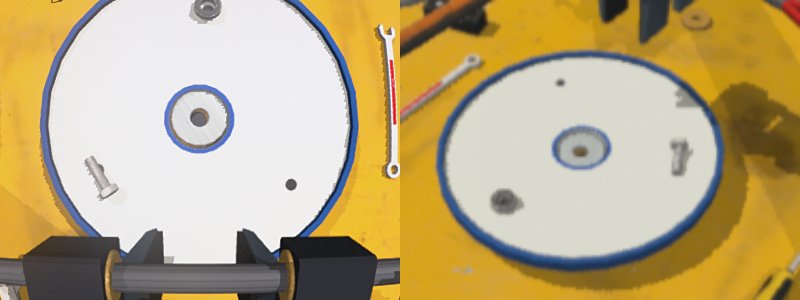

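All ten pictures are used. The last shows steel in the tube, with the washer and bolt where they were. I'll check numerically that it lies flat: at z = 32 its outline should be a circle of radius 25 within the bore.

```bash
python3 - <<'E'
from h import *
p=wshot()
g=cv2.cvtColor(p["pixels"],cv2.COLOR_RGB2GRAY)
for r in spotter.trace(p,"steel_ring")[:2]:
    c=np.array([watz(p,x,32)[:2] for x in contour(r["mask"])],np.float32);print(round(r["score"],2),r["box"],fit(c),cv2.fitEllipse(c))
print("mouth",bluefit(p,(280,118)))
# ring hole ellipse + radial grey profile through 4 directions
for z in(32,): 
  hm=(g[110:126,270:292]);print(hm)
E
```

```text
0.65 [279.5, 121.5, 54.7, 55.1] (array([566.9, -14.5]), 24.2) ((566.8624877929688, -14.489080429077148), (48.26300048828125, 48.499263763427734), 149.53001403808594)
mouth (array([566.7, -15.7]), 29.2)
[[228 231 229 226 223 223 225 226 225 225 227 225 225 227 228 226 223 221
  224 227 229 228]
 [226 228 229 229 226 225 224 228 226 225 226 224 226 227 228 228 224 223
  223 225 228 229]
 [221 227 228 229 229 227 224 219 215 212 205 195 202 218 222 228 227 224
  223 222 225 228]
 [218 224 229 230 229 221 208 167 135 129 129 122 128 146 168 204 224 226
  223 221 223 226]
 [219 222 228 230 226 171 123 110 111 121 124 124 116 113 110 134 188 224
  225 223 223 225]
 [222 220 220 217 172 116 112 121 123 124 128 128 127 128 124 115 133 184
  219 223 222 224]
 [225 222 204 161 117 113 107 109 105 109 110 116 124 125 130 124 118 132
  181 215 224 222]
 [225 224 185 122  99  95  93  85  84  86  95  96 105 113 125 126 127 120
  134 186 222 222]
 [226 215 153  95  83  86  84  93  96 100 102 103 107 106 111 120 127 124
  118 159 210 224]
 [227 190 118  81  77  87 100 111 111 112 111 111 110 110 104 108 122 133
  126 138 190 224]
 [232 177  96  73  82 102 113 111 111 108 113 109 114 110 110 107 117 138
  138 134 177 225]
 [234 167  92  79  97 111 109 110 110 111 109 109 112 109 110 108 109 125
  140 132 171 223]
 [235 153  85  86 113 112 107 111 110 109 107 110 109 112 109 111 107 114
  134 132 162 218]
 [236 150  84  96 110 111 110 109 111 109 107 108 108 108 110 108 106 112
  128 134 173 224]
 [241 186  97 103 110 110 110 109 111 109 109 108 110 110 110 109 105 111
  127 139 182 226]
 [238 215 107  99 112 111 111 110 108 111 110 109 107 111 109 109 107 110
  120 139 187 226]]
```

Outline is round (48.3 × 48.5 mm) and centred within about 1.3 mm of the mouth, so steel is flat. Handing in.

```bash
python3 -c "
from h import *
print(env.job_done())"
```

```text
the job is handed in; nothing more can be done
None
```

I pushed the black, brass and steel rings into the tube in that order. The last camera check shows the steel ring flat on top, with the washer and bolt still where they lay on the deck. The job was handed in at about 17 s.

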